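Draw the radiosonde shell out from behind the insulator

ROBOT

A 6-joint arm with a two-finger parallel gripper is mounted at the origin on the work surface. World frame = base frame: x ahead of the robot, y to its left, z up, the work surface at z = 0. Lengths are in m, angles in rad, forces in N, time in s.
With the tool pointing down it reaches from about 0.25 to 0.775 m from the base axis. Payload 8.9 kg.
Tool frame: the origin (TCP) lies midway between the tips of the shut fingers; the grasp point (between the pads) lies 19 mm behind it; x points along the fingers, y is the direction in which the jaws open and shut, and the axes are right-handed (so a half turn about x gives the same grasp; the last joint's range is limited). The gripper opens to 85 mm and grips with 20 to 120 N. Pads are 22 mm wide; open, the fingers measure 114 mm over their backs; the gripper's body (76 mm by 85 mm) begins 54 mm behind the grasp point. The pads swing forward as they close: fully open they stand 13 mm farther back than shut.
Start: joints at [-1.308, 0.291, -0.153, 1.127, 0, 1.431], TCP at [0.205, -0.483, 0.231] pointing down, gripper open.
Joint ranges: [-2.52, 2.52], [-0.91, 1.74], [-1.3, 1.37], [-1.96, 2.02], [-1.52, 1.47], [-3.14, 3.14]. Speed limits (rad/s): [2.22, 2.22, 2.79, 3.14, 3.14, 3.14].

INTERFACE

Orientations are given as a unit quaternion [x, y, z, w].
In Python, from cell import arm gives the robot as it stands. The module is installed in compiled form; this text tells all that it offers.
- The arm moves only by the tool send_rows, never from a script. Its argument "plan" is a list that holds one entry, the list of rows, each a list of 7 numbers: the shift along the tool's x, y, z in mm, then the turn, a rotation vector about the tool's x, y, z in degrees, then the opening, from -1 (shut) to 1 (fully open). A call has 1 to 12 rows; each row shifts and turns the commanded pose from where the row before left it, along the tool's axes as they then stand; what a row does not reach is not made up. A row lasts 1/12 s, in which the tool goes at most 41.7 mm and 7.16 degrees, less where a joint would pass 70% of its speed; a pose out of reach is approached as far as the arm can. A call is refused whole if a number of a shift passes 41.7 or a number of a turn 7.16, either way. A call with a gripper value outside its range is refused whole. The fingers move at their own pace and stop on an object; the grip force is fixed at half the most. Time passes only in rows, so rows that do not move let the fingers close. It gives the time, the measured TCP pose, the force and the opening at its end, in the units of the state.
- arm.observe(): the state, without advancing time (a new reading comes with each control period).
- arm.snapshot(name): name is "scene" or "top" or "wrist"; returns the picture (384x512x3 uint8, red, green, blue); there is no depth.
- arm.camera_info(name): a dict with "fx", "fy", "cx", "cy" (pixels), "rvec" (rotation vector, rad) and "tvec" (3), from world to camera coordinates, as OpenCV has them. Camera axes: x right, y down, z forward; pixel columns grow to the right and rows downward; lengths in m; the calibration is good to about 2 mm. A picture is of the moment at which its call begins: read the wrist's pose just before it. camera_info takes no time and is no camera call; for the wrist camera it gives the pose at the moment of the call.
- arm.close_job(): hands the job in, once; it reports no verdict.
The state is a dict: "time_s": time; "joint_pos": joint angles; "joint_velocities": joint speeds; "joint_efforts": joint torques, N m; "tcp_pos": TCP position; "tool_rot": TCP orientation; "ft_force": force on the tool from outside, world axes, zero at the start; "moment": the same for the moment, N m; "width": finger opening in m.
Only numpy, scipy, OpenCV 4.12 (cv2) and the standard library are available. Lean on these libraries where they do the work, as an engineer would, in place of code of your own. Each camera call takes 0.05 s, during which the arm holds its last target.

TASK

The flat aluminium radiosonde shell lies in the low three-sided bay with the chipped porcelain insulator standing in its way. First stand the insulator, upright all the while, on the shelf to one side, wholly clear of the bay, the cork and the way between them, without shifting the shell; then draw the shell out and slide it until it lies wholly on the cork panel in front of the bay, roughly square with it, pressing lightly because its thin face dents. Leave everything else on the shelf where it is.

Things in the scene. Friction and masses are not known exactly. Their poses are not given: they have to be found in the camera images.
- bay: fixed low open-topped bay of grey-painted zinc on the shelf: two cheeks 145 mm long, 40 mm high, 8 mm thick, 112 mm apart inside (128 outside), back wall 60 mm high. Origin on the shelf (height 0) at the middle of the open mouth, on the line of the cheeks' front ends; x points into the bay (back wall's inner face at x = 145 mm), y across it, z up. Its floor is the shelf itself.
- cork: cork panel let in flush with the shelf (no step), 160 mm along x, 130 mm along y, in front of the bay's mouth and parallel to the bay, up to 25 mm to one side of its centre line. Origin at its middle, on the shelf; axes as the bay's.
- shell_center (a point): centre (8 mm above the shelf) of the flat closed aluminium radiosonde shell, 130 mm along its x, 100 mm along its y, 16 mm thick, loose, 0.36 to 0.84 kg. It lies flat in the bay, long side along the bay, 3 to 8 mm from the back wall and about 6 mm from each cheek.
- insulator_center (a point): centre, half-way up, of the chipped white porcelain insulator standing in front of the bay's mouth, the larger of the two insulators: round, 90 mm high, 60 mm over its two sheds (base and 34 to 42 mm up), 0.25 to 0.5 kg; its smooth head is 38 mm across from 50 to 84 mm above its foot and can be gripped. z is its upright axis.
- insulator: the same insulator, origin at the middle of its foot.
- shell: the same shell; origin at the middle of its underside, x along its length, z up. Its smooth flat top has no hold and in the bay its sides are out of reach: press fingertips on top and drag. Friction differs from time to time: a downward press of about 12 to 20 N, kept up while it moves, usually drags it, less may slip; over 40 N dents it and spoils the job.
- spanner_long: bystander, to be left alone: open-ended steel spanner 190 mm long lying flat; origin at its underside
- spanner_short: bystander, to be left alone: steel spanner 140 mm long lying flat; origin at its underside
- bung: bystander, to be left alone: black rubber bung, tapered, 46 mm wide, 35 mm high; origin at its underside
- tin: bystander, to be left alone: closed steel tin, 70 mm wide, 85 mm high; origin at its underside
- knob_insulator: bystander, to be left alone: small white porcelain knob insulator, 40 mm wide, 48 mm high; origin at its underside
- small_cover: bystander, to be left alone: small flat aluminium cover 75 x 50 x 10 mm; origin at its underside
- battery: bystander, to be left alone: black battery block 70 x 45 x 50 mm; origin at its underside
There are look-alikes about, which are no part of the job. What is shaped like the shell but blue or purple is not meant.

How it is judged:
By the outcome, as a careful person would: the job done as asked, in the order asked, and still so for the second after the job is handed in, with the robot touching nothing.
It also fails if it takes over 61 s, if anything falls off the work surface, if the arm or the gripper's body presses on something with over 40 N, if the wrist force passes 120 N, or if a joint passes its speed limit or range.

## Working session

There is one attempt and no reset: what is moved stays moved. The work goes in short steps, Python scripts to look and compute and a tool call to move; the robot and the scene stay as the last step left them, time stands still between calls to the robot, and variables do not carry over. Pictures are saved under pics/ and viewed, and the job is handed in when it is done.

Besides the shell and the picture viewer there is one more tool, called after "Emit:" by a JSON object that holds its "method" and its "body", one argument or row to a line. send_rows: Moves the arm, as the interface text tells. Its arguments: {"type":"object","properties":{"plan":{"type":"array"}},"required":["plan"]}

```bash
mkdir -p pics
cat > h.py <<'E'
import numpy as np,cv2
from cell import arm
def cam(n):
    c=arm.camera_info(n);K=np.array([[c['fx'],0,c['cx']],[0,c['fy'],c['cy']],[0,0,1.]])
    return K,cv2.Rodrigues(np.array(c['rvec'],float))[0],np.array(c['tvec'],float)
def ray(n,uv,z,C=None):
    K,R,t=C or cam(n);uv=np.atleast_2d(np.array(uv,float))
    d=(np.linalg.inv(K)@np.c_[uv,np.ones(len(uv))].T).T@R
    o=-R.T@t
    return o+d*((z-o[2])/d[:,2])[:,None]
def proj(n,p,C=None):
    K,R,t=C or cam(n);q=(np.atleast_2d(p)@R.T+t)@K.T
    return q[:,:2]/q[:,2:]
def snap(n,f):
    im=arm.snapshot(n);cv2.imwrite('pics/'+f+'.png',im[:,:,::-1]);return im
E
python3 - <<'E'
from h import *
for n in('scene','top','wrist'):
    snap(n,n+'0');K,R,t=cam(n);print(n,(-R.T@t).round(3),R[2].round(2),K[0,0])
print(arm.observe())
E
```

```text
scene [1.223 0.058 1.231] [-0.54 -0.03 -0.84] 460.35736143957405
top [ 0.375 -0.006  0.916] [ 0.13  0.03 -0.99] 349.7923222541971
wrist [ 0.283 -0.451  0.374] [-0.3  -0.13 -0.95] 288.41245883974113
{'time_s': 0.15, 'joint_pos': array([-1.30829966e+00,  2.91142513e-01, -1.53915225e-01,  1.12668804e+00,
       -2.24453040e-06,  1.43148785e+00]), 'joint_velocities': array([ 1.84145759e-04, -1.38257904e-03,  2.03729218e-03,  1.38351155e-05,
        1.20403833e-03,  2.02030892e-04]), 'joint_efforts': array([ 1.44996589e-03, -5.37369633e+01,  3.31521177e+01,  1.14706127e-02,
       -2.16283825e-04, -1.34276846e-05]), 'tcp_pos': array([ 0.20523506, -0.48288674,  0.23088265]), 'tool_rot': array([-0.69286311, -0.14144085,  0.69290602, -0.14077085]), 'ft_force': array([-0.39231597,  0.09870196,  0.67094666]), 'moment': array([-0.00656992, -0.04622374, -0.00988474]), 'width': 0.08543876933819583}
```

View pics/scene0.png

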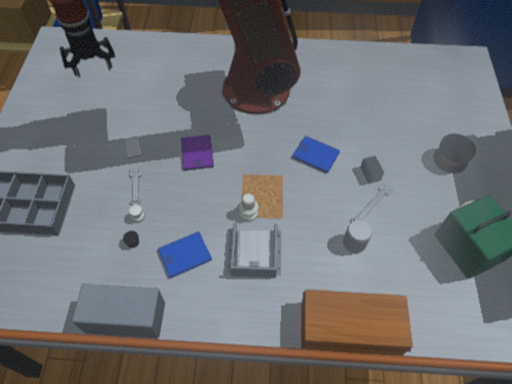

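View pics/top0.png

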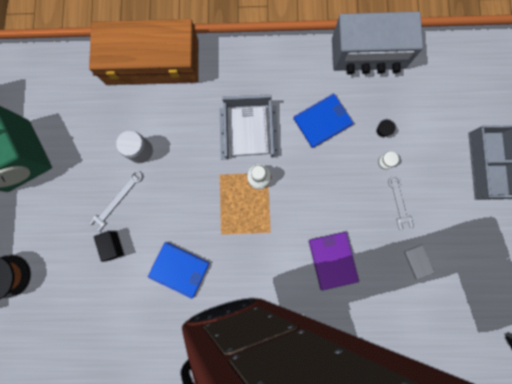

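View pics/wrist0.png

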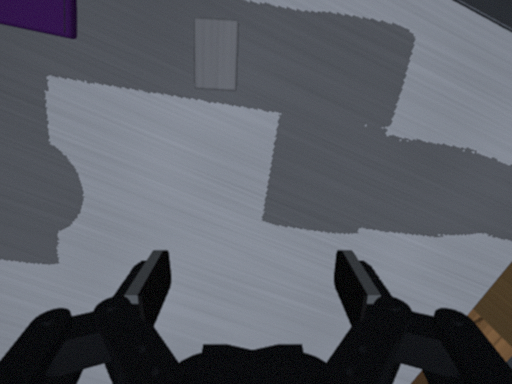

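Run:
```python
from h import *
im=cv2.imread('pics/top0.png')
c=im[85:245,195:415];cv2.imwrite('pics/topcrop.png',cv2.resize(c,None,fx=3.6,fy=3.6,interpolation=cv2.INTER_CUBIC))
im=cv2.imread('pics/scene0.png')
c=im[170:290,200:310];cv2.imwrite('pics/scenecrop.png',cv2.resize(c,None,fx=5,fy=5,interpolation=cv2.INTER_CUBIC))
```

```text
(no output)
```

View pics/topcrop.png

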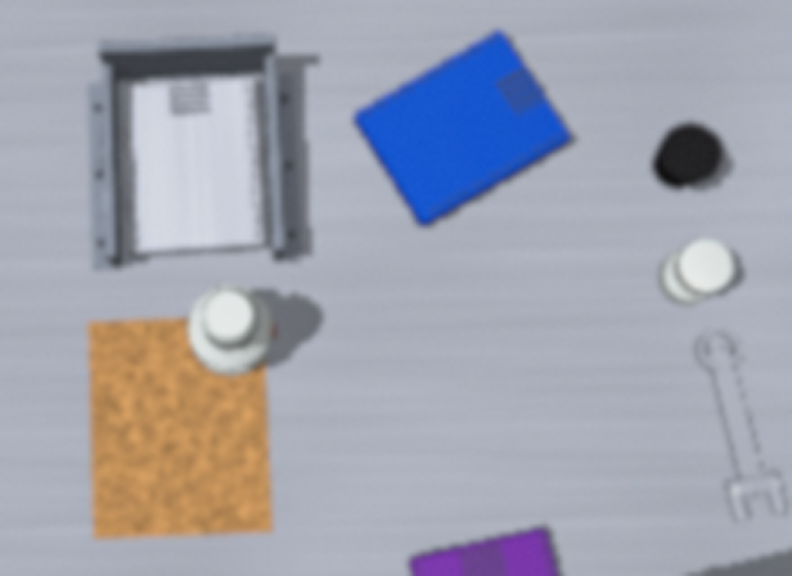

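View pics/scenecrop.png

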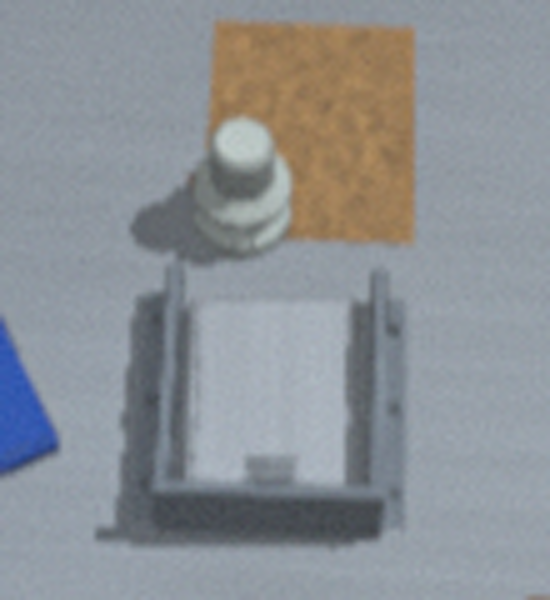

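Run:
```python
from h import *
im=cv2.imread('pics/top0.png');hsv=cv2.cvtColor(im,cv2.COLOR_BGR2HSV)
o=lambda L:np.array(L)/3.6+[195,85]-0.36
m=cv2.inRange(hsv,(8,100,80),(25,255,255));m[:160]=0;m[260:]=0;m[:,:200]=0;m[:,300:]=0
c=max(cv2.findContours(m,0,2)[0],key=cv2.contourArea)
print('cork mask rect',cv2.minAreaRect(c))
ck=ray('top',o([(89,322),(94,539),(273,531),(266,365)]),0);print('cork corners FL,NL,NR,right',ck.round(4))
print('head top',ray('top',o([(229,312)]),.088).round(4))
print('shed',ray('top',o([(230,329)]),.04).round(4), 'edges',ray('top',o([(188,329),(272,329),(230,374)]),.038).round(4))
print('shell BL,BR,FR,FL',ray('top',o([(132,83),(257,77),(266,247),(138,253)]),.016).round(4))
print('cheek top: left back inner, left front inner, right front inner, back',ray('top',o([(116,80),(121,262),(273,255),(264,75)]),.04).round(4))
# scene
s=lambda L:np.array(L)/5+[200,170]-0.4
print('S head top',ray('scene',s([(243,142)]),.088).round(4))
print('S cheek front tops',ray('scene',s([(174,262),(380,270)]),.04).round(4))
print('S back wall top ends',ray('scene',s([(152,492),(384,492)]),.06).round(4))
print('S cork',ray('scene',s([(216,22),(414,28),(413,243)]),0).round(4))
print('S shell front',ray('scene',s([(190,303),(352,302)]),.016).round(4))
```

```text
cork mask rect ((244.1595458984375, 203.14772033691406), (58.80268096923828, 48.11827087402344), 87.79740142822266)
cork corners FL,NL,NR,right [[ 0.5392  0.1119  0.    ]
 [ 0.3798  0.1083  0.    ]
 [ 0.3838 -0.0212  0.    ]
 [ 0.5048 -0.0184  0.    ]]
head top [[0.5285 0.0068 0.088 ]]
shed [[0.5252 0.007  0.04  ]] edges [[ 0.5261  0.0367  0.038 ]
 [ 0.525  -0.0226  0.038 ]
 [ 0.4934  0.0075  0.038 ]]
shell BL,BR,FR,FL [[ 0.7167  0.0776  0.016 ]
 [ 0.719  -0.0156  0.016 ]
 [ 0.5895 -0.0199  0.016 ]
 [ 0.5869  0.0738  0.016 ]]
cheek top: left back inner, left front inner, right front inner, back [[ 0.7101  0.087   0.04  ]
 [ 0.575   0.0839  0.04  ]
 [ 0.5779 -0.0243  0.04  ]
 [ 0.7112 -0.0205  0.04  ]]
S head top [[0.5263 0.0066 0.088 ]]
S cheek front tops [[ 0.5821 -0.0304  0.04  ]
 [ 0.5795  0.0905  0.04  ]]
S back wall top ends [[ 0.735  -0.0289  0.06  ]
 [ 0.7268  0.097   0.06  ]]
S cork [[ 0.383  -0.0211  0.    ]
 [ 0.3792  0.1071  0.    ]
 [ 0.5379  0.111   0.    ]]
S shell front [[ 0.596  -0.0204  0.016 ]
 [ 0.5891  0.0753  0.016 ]]
```

```bash
cat >> h.py <<'E'
from scipy.spatial.transform import Rotation as Ro
def go(p,yaw,o=None):
    """yaw: direction of tool y (jaw) in world deg, tool x down. prints total shift in tool axes mm and rotvec deg"""
    o=o or arm.observe();R=Ro.from_quat(o['tool_rot'])
    best=None
    for a in(yaw,yaw+180):
        y=np.array([np.cos(np.radians(a)),np.sin(np.radians(a)),0]);x=np.array([0,0,-1.])
        T=Ro.from_matrix(np.c_[x,y,np.cross(x,y)])
        rv=np.degrees((R.inv()*T).as_rotvec())
        if best is None or np.linalg.norm(rv)<np.linalg.norm(best[0]):best=(rv,T)
    print('t',o['time_s'],'pos',o['tcp_pos'].round(4),'F',o['ft_force'].round(1),'w',round(o['width'],4),'q6',o['joint_pos'][5].round(2))
    print('rot',best[0].round(2),'shift now-axes',(R.inv().apply(p-o['tcp_pos'])*1e3).round(1),'shift after-turn axes',(best[1].inv().apply(p-o['tcp_pos'])*1e3).round(1))
    print('tool axes\n',R.as_matrix().round(3))
E
python3 - <<'E'
from h import *
go(np.array([.5265,.0067,.15]),91.7)
print(ray('top',[(313,147),(345,233),(312,238),(320,190),(294,120)],0.016).round(3))
E
```

```text
t 0.15 pos [ 0.2052 -0.4829  0.2309] F [-0.4  0.1  0.7] w 0.0854 q6 1.43
rot [21.32  0.    0.05] shift now-axes [  81.3 -324.9 -487.1] shift after-turn axes [  80.9 -479.8 -335.6]
tool axes
 [[-0.     0.391 -0.92 ]
 [ 0.001 -0.92  -0.391]
 [-1.    -0.001 -0.   ]]
[[ 0.604 -0.137  0.016]
 [ 0.379 -0.21   0.016]
 [ 0.367 -0.126  0.016]
 [ 0.49  -0.151  0.016]
 [ 0.679 -0.089  0.016]]
```

Emit:
{"method": "send_rows", "body": {
  "plan": [
    [[0, 0, 0, 7.1, 0, 0, 1], [0, 0, 0, 7.1, 0, 0, 1], [0, 0, 0, 7.1, 0, 0, 1], [0, -32, -22, 0, 0, 0, 1], [0, -32, -22, 0, 0, 0, 1], [0, -32, -22, 0, 0, 0, 1], [0, -32, -22, 0, 0, 0, 1], [0, -32, -22, 0, 0, 0, 1], [0, -32, -22, 0, 0, 0, 1], [0, -32, -22, 0, 0, 0, 1], [0, -32, -22, 0, 0, 0, 1], [0, -32, -22, 0, 0, 0, 1]]
  ]
}}

```text
time_s: 1.15
tcp_pos: [0.3951, -0.1876, 0.2313]
tool_rot: [0.707, 0.011, -0.707, 0.011]
ft_force: [1.1, -0.1, -0.4]
width: 0.0855
```

Emit:
{"method": "send_rows", "body": {
  "plan": [
    [[0, -32, -22, 0, 0, 0, 1], [0, -32, -22, 0, 0, 0, 1], [0, -32, -22, 0, 0, 0, 1], [0, -32, -22, 0, 0, 0, 1], [0, -32, -22, 0, 0, 0, 1], [0, 0, -20, 0, 0, 0, 1], [0, 0, 0, 0, 0, 0, 1], [0, 0, 0, 0, 0, 0, 1]]
  ]
}}

```text
time_s: 1.82
tcp_pos: [0.5199, -0.025, 0.2307]
tool_rot: [-0.707, -0.011, 0.707, -0.011]
ft_force: [-1.1, -0.2, 0.4]
width: 0.0852
```

Run:
```python
from h import *
go(np.array([.5265,.0067,.15]),91.7)
snap('wrist','w1');np.save('w1cam.npy',np.array(cam('wrist'),dtype=object),allow_pickle=True)
```

```text
t 1.8167 pos [ 0.5199 -0.025   0.2307] F [-1.1 -0.2  0.4] w 0.0852 q6 2.92
rot [0.11 0.06 0.  ] shift now-axes [ 80.7 -31.5  -7.7] shift after-turn axes [ 80.7 -31.5  -7.5]
tool axes
 [[-0.001  0.032 -1.   ]
 [ 0.    -1.    -0.032]
 [-1.    -0.     0.001]]Traceback (most recent call last):
  File "<stdin>", line 3, in <module>
ValueError: could not broadcast input array from shape (3,3) into shape (3,)
```

View pics/w1.png

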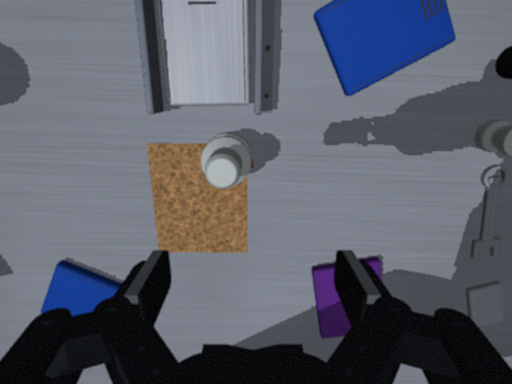

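Run:
```python
from h import *
im=cv2.imread('pics/w1.png')
cv2.imwrite('pics/w1c.png',cv2.resize(im[0:260,130:290],None,fx=2.3,fy=2.3,interpolation=cv2.INTER_CUBIC))
print('head',ray('wrist',[(223,170)],.088).round(4),'shed r/l/top',ray('wrist',[(201,160),(252,158),(230,133)],.038).round(4))
print('cork',ray('wrist',[(148,143),(158,252),(247,252)],0).round(4))
print('cheek front tops inner',ray('wrist',[(161,111),(256,112)],.04).round(4))
print('shell front',ray('wrist',[(171,104),(249,103)],.016).round(4))
```

```text
head [[0.5289 0.0039 0.088 ]] shed r/l/top [[ 0.5272  0.0348  0.038 ]
 [ 0.5314 -0.0255  0.038 ]
 [ 0.5598  0.0006  0.038 ]]
cork [[ 0.5388  0.1092  0.    ]
 [ 0.3782  0.1086  0.    ]
 [ 0.3821 -0.0226  0.    ]]
cheek front tops inner [[ 0.5819  0.0774  0.04  ]
 [ 0.584  -0.0284  0.04  ]]
shell front [[ 0.5887  0.0722  0.016 ]
 [ 0.5926 -0.0201  0.016 ]]
```

View pics/w1c.png

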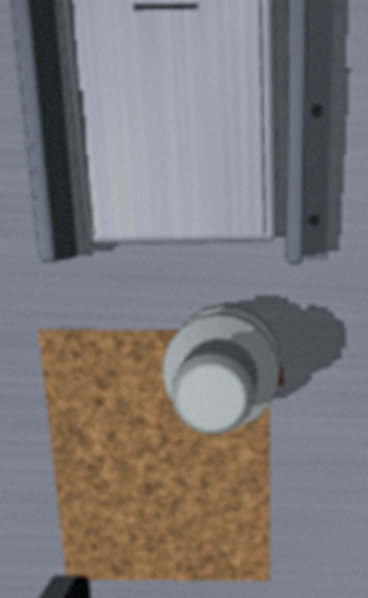

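Emit:
{"method": "send_rows", "body": {
  "plan": [
    [[20, -15, -4.5, 0, 0, 0, 1], [30, -15, -4.5, 0, 0, 0, 1], [30, 0, 0, 0, 0, 0, 1], [25, 0, 0, 0, 0, 0, 1], [0, 0, 0, 0, 0, 0, 1], [0, 0, 0, 0, 0, 0, 1]]
  ]
}}

```text
time_s: 2.37
tcp_pos: [0.5263, 0.0041, 0.126]
tool_rot: [-0.706, -0.01, 0.708, -0.01]
ft_force: [-0.2, 0.2, 1.0]
width: 0.0855
```

Run:
```python
from h import *
go(np.array([.528,.0055,.047]),91.7)
snap('wrist','w2');print(proj('wrist',[[.528,.0055,.09]]))
```

```text
t 2.3667 pos [0.5263 0.0041 0.126 ] F [-0.2  0.2  1. ] w 0.0855 q6 2.98
rot [-0.05  0.16  0.02] shift now-axes [79.  -1.3 -2. ] shift after-turn axes [79.  -1.3 -1.8]
tool axes
 [[-0.003  0.029 -1.   ]
 [ 0.    -1.    -0.029]
 [-1.    -0.     0.003]]
[[249.14868768 223.39245976]]
```

View pics/w2.png

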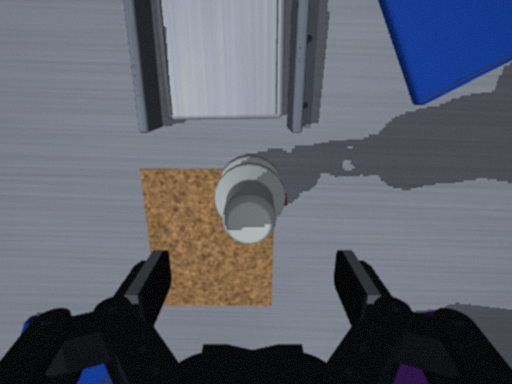

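Emit:
{"method": "send_rows", "body": {
  "plan": [
    [[15, -0.6, -1, 0, 0, 0, 1], [20, -0.6, -1, 0, 0, 0, 1], [20, 0, 0, 0, 0, 0, 1], [16, 0, 0, 0, 0, 0, 1], [8, 0, 0, 0, 0, 0, 1], [0, 0, 0, 0, 0, 0, 1], [0, 0, 0, 0, 0, 0, 1]]
  ]
}}

```text
time_s: 3.0
tcp_pos: [0.5306, 0.0056, 0.0486]
tool_rot: [0.708, 0.01, -0.707, 0.011]
ft_force: [-0.1, -0.4, 1.0]
width: 0.0854
```

Run:
```python
from h import *
go(np.array([.528,.0055,.047]),91.7)
```

```text
t 3.0 pos [0.5306 0.0056 0.0486] F [-0.1 -0.4  1. ] w 0.0854 q6 2.98
rot [-0.   -0.08 -0.01] shift now-axes [1.6 0.  2.6] shift after-turn axes [1.6 0.  2.6]
tool axes
 [[ 0.001  0.03  -1.   ]
 [-0.    -1.    -0.03 ]
 [-1.     0.    -0.001]]
```

Emit:
{"method": "send_rows", "body": {
  "plan": [
    [[1, 0, 2, 0, 0, 0, 1], [0, 0, 0, 0, 0, 0, 0], [0, 0, 0, 0, 0, 0, -0.3], [0, 0, 0, 0, 0, 0, -1], [0, 0, 0, 0, 0, 0, -1], [0, 0, 0, 0, 0, 0, -1], [0, 0, 0, 0, 0, 0, -1], [0, 0, 0, 0, 0, 0, -1], [0, 0, 0, 0, 0, 0, -1]]
  ]
}}

```text
time_s: 3.75
tcp_pos: [0.5282, 0.0061, 0.0475]
tool_rot: [0.707, 0.011, -0.707, 0.011]
ft_force: [-3.2, 1.3, 13.5]
width: 0.0371
```

Run:
```python
from h import *
go(np.array([.528,.0055,.047]),91.7)
snap('wrist','w3')
```

```text
t 3.75 pos [0.5282 0.0061 0.0475] F [-3.2  1.3 13.5] w 0.0371 q6 2.98
rot [ 0.03 -0.07  0.01] shift now-axes [0.5 0.6 0.2] shift after-turn axes [0.5 0.6 0.2]
tool axes
 [[ 0.001  0.03  -1.   ]
 [ 0.    -1.    -0.03 ]
 [-1.    -0.    -0.001]]
```

View pics/w3.png

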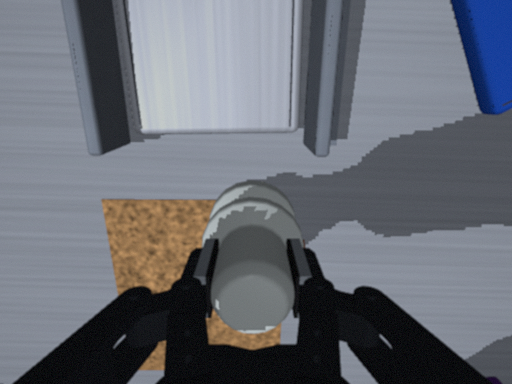

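Emit:
{"method": "send_rows", "body": {
  "plan": [
    [[-4, 0, 0, 0, 0, 0, -1], [-10, 0, 0, 0, 0, 0, -1], [-16, 0, 0, 0, 0, 0, -1], [-10, 0, 0, 0, 0, 0, -1], [0, 0, 0, 0, 0, 0, -1], [0, 0, 0, 0, 0, 0, -1]]
  ]
}}

```text
time_s: 4.3
tcp_pos: [0.5283, 0.0058, 0.0868]
tool_rot: [0.707, 0.011, -0.707, 0.011]
ft_force: [-1.5, 0.1, -4.1]
width: 0.0367
```

Emit:
{"method": "send_rows", "body": {
  "plan": [
    [[0, 8, 2, 0, 0, 0, -1], [0, 15, 4, 0, 0, 0, -1], [0, 20, 6, 0, 0, 0, -1], [0, 20, 6, 0, 0, 0, -1], [0, 20, 6, 0, 0, 0, -1], [0, 20, 6, 0, 0, 0, -1], [0, 20, 4, 0, 0, 0, -1], [0, 15, 4, 0, 0, 0, -1], [0, 8, 2, 0, 0, 0, -1], [0, 0, 0, 0, 0, 0, -1], [0, 0, 0, 0, 0, 0, -1]]
  ]
}}

```text
time_s: 5.22
tcp_pos: [0.4917, -0.1411, 0.0858]
tool_rot: [-0.707, -0.011, 0.707, -0.01]
ft_force: [0.1, 0.7, -4.1]
width: 0.037
```

Run:
```python
from h import *
go(np.array([.49,-.14,.048]),91.7)
snap('wrist','w4');snap('top','t4')
```

```text
t 5.2167 pos [ 0.4917 -0.1411  0.0858] F [ 0.1  0.7 -4.1] w 0.037 q6 2.69
rot [-0.04  0.04  0.04] shift now-axes [37.8 -1.2  1.7] shift after-turn axes [37.8 -1.2  1.7]
tool axes
 [[-0.001  0.029 -1.   ]
 [ 0.001 -1.    -0.029]
 [-1.    -0.001  0.001]]
```

View pics/w4.png

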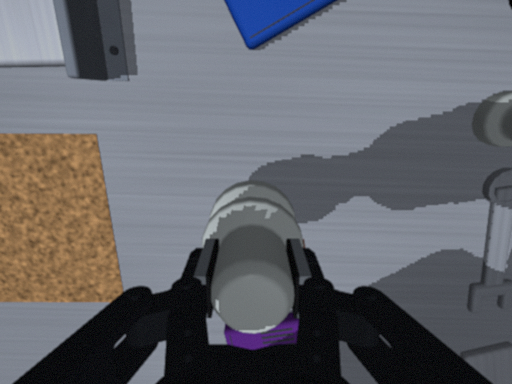

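View pics/t4.png

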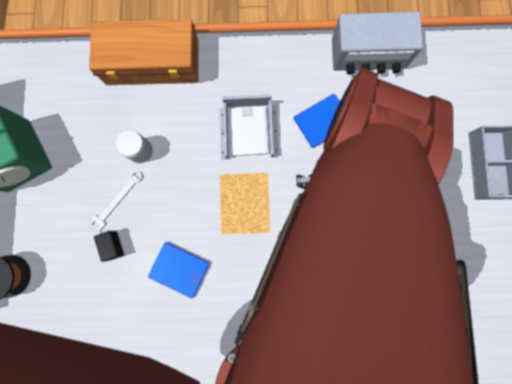

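Emit:
{"method": "send_rows", "body": {
  "plan": [
    [[6, 0, 0, 0, 0, 0, -1], [12, 0, 0, 0, 0, 0, -1], [10, 0, 0, 0, 0, 0, -1], [6, 0, 0, 0, 0, 0, -1], [2, 0, 0, 0, 0, 0, -1], [0, 0, 0, 0, 0, 0, -1], [1, 0, 0, 0, 0, 0, -1], [0, 0, 0, 0, 0, 0, -1], [0, 0, 0, 0, 0, 0, -1]]
  ]
}}

```text
time_s: 6.07
tcp_pos: [0.4925, -0.1414, 0.0497]
tool_rot: [0.707, 0.011, -0.707, 0.011]
ft_force: [0.1, 0.9, -3.7]
width: 0.037
```

Emit:
{"method": "send_rows", "body": {
  "plan": [
    [[1, 0, 0, 0, 0, 0, -1], [0, 0, 0, 0, 0, 0, -1], [0.7, 0, 0, 0, 0, 0, -1], [0, 0, 0, 0, 0, 0, -1], [0, 0, 0, 0, 0, 0, -1]]
  ]
}}

```text
time_s: 6.48
tcp_pos: [0.4923, -0.1413, 0.0477]
tool_rot: [0.707, 0.011, -0.707, 0.011]
ft_force: [0.1, 0.2, -2.1]
width: 0.037
```

Emit:
{"method": "send_rows", "body": {
  "plan": [
    [[0.5, 0, 0, 0, 0, 0, -1], [0, 0, 0, 0, 0, 0, -1], [0, 0, 0, 0, 0, 0, -1], [0, 0, 0, 0, 0, 0, -1]]
  ]
}}

```text
time_s: 6.82
tcp_pos: [0.4923, -0.1413, 0.0477]
tool_rot: [0.707, 0.011, -0.707, 0.011]
ft_force: [-1.7, 1.0, 4.1]
width: 0.0371
```

Emit:
{"method": "send_rows", "body": {
  "plan": [
    [[0, 0, 0, 0, 0, 0, 0], [0, 0, 0, 0, 0, 0, 0.3], [0, 0, 0, 0, 0, 0, 0.6], [0, 0, 0, 0, 0, 0, 0.8], [0, 0, 0, 0, 0, 0, 0.8], [0, 0, 0, 0, 0, 0, 0.8], [-10, 0, 0, 0, 0, 0, 0.8], [-20, 0, 0, 0, 0, 0, 0.8], [-30, 0, 0, 0, 0, 0, 0.8], [-30, 0, 0, 0, 0, 0, 0.8], [0, 0, 0, 0, 0, 0, 0.8]]
  ]
}}

```text
time_s: 7.73
tcp_pos: [0.4951, -0.1425, 0.1429]
tool_rot: [0.71, 0.009, -0.704, 0.012]
ft_force: [1.6, -0.9, 0.5]
width: 0.0769
```

Run:
```python
from h import *
go(np.array([.653,.029,.10]),91.7)
snap('wrist','w5')
```

```text
t 7.7333 pos [ 0.4951 -0.1425  0.1429] F [ 1.6 -0.9  0.5] w 0.0769 q6 2.69
rot [ 0.03 -0.41 -0.2 ] shift now-axes [  43.4 -166.8 -162.7] shift after-turn axes [  42.9 -166.7 -162.9]
tool axes
 [[ 0.007  0.03  -1.   ]
 [-0.003 -1.    -0.03 ]
 [-1.     0.003 -0.007]]
```

View pics/w5.png

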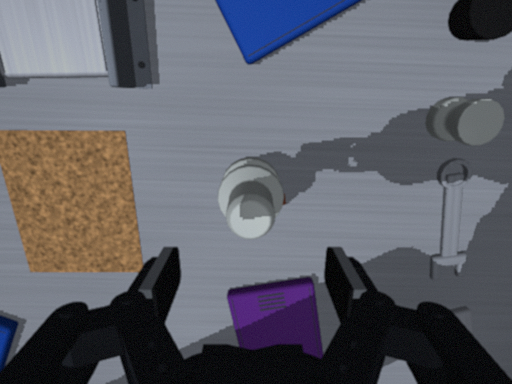

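Emit:
{"method": "send_rows", "body": {
  "plan": [
    [[0, -15, -15, 0, 0, 0, 0.3], [0, -24, -24, 0, 0, 0, -0.3], [0, -28, -27, 0, 0, 0, -0.3], [0, -28, -27, 0, 0, 0, -0.3], [0, -28, -27, 0, 0, 0, -0.3], [0, -24, -24, 0, 0, 0, -0.3], [0, -15, -15, 0, 0, 0, -0.3], [0, -4, -4, 0, 0, 0, -0.3], [20, 0, 0, 0, 0, 0, -0.3], [20, 0, 0, 0, 0, 0, -0.3], [0, 0, 0, 0, 0, 0, -0.3], [0, 0, 0, 0, 0, 0, -0.3]]
  ]
}}

```text
time_s: 8.78
tcp_pos: [0.6486, 0.0292, 0.096]
tool_rot: [-0.706, -0.011, 0.708, -0.01]
ft_force: [-0.1, -0.5, 0.0]
width: 0.0299
```

Run:
```python
from h import *
go(np.array([.655,.0285,.05]),91.7)
snap('wrist','w6');snap('scene','s6')
print(arm.observe()['joint_pos'].round(2))
```

```text
t 8.7833 pos [0.6486 0.0292 0.096 ] F [-0.1 -0.5  0. ] w 0.0299 q6 3.04
rot [-0.    0.19  0.01] shift now-axes [46.   0.9 -6.6] shift after-turn axes [46.   0.9 -6.4]
tool axes
 [[-0.003  0.03  -1.   ]
 [ 0.    -1.    -0.03 ]
 [-1.    -0.     0.003]]
[-0.07  0.62  0.01  0.96 -0.    3.04]
```

View pics/w6.png

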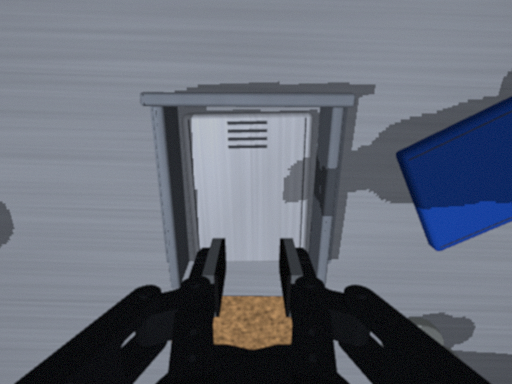

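View pics/s6.png

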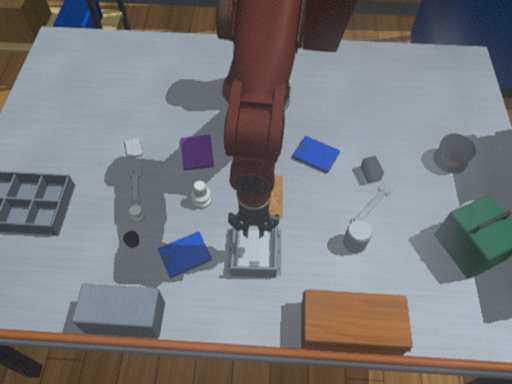

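Run:
```python
from h import *
im=cv2.imread('pics/w6.png')
cv2.imwrite('pics/w6c.png',cv2.resize(im[80:310,130:370],None,fx=2.5,fy=2.5,interpolation=cv2.INTER_CUBIC))
p=ray('wrist',[(190,115),(309,114),(302,262),(199,262)],.016);print(p.round(4),p.mean(0).round(4))
q=ray('wrist',[(162,107),(335,107)],.04);print(q.round(4))
print(ray('wrist',[(186,106),(318,106)],.06).round(4))
```

```text
[[ 0.7182  0.0775  0.016 ]
 [ 0.7216 -0.0122  0.016 ]
 [ 0.5931 -0.0179  0.016 ]
 [ 0.5904  0.0746  0.016 ]] [0.6558 0.0305 0.016 ]
[[ 0.7246  0.091   0.04  ]
 [ 0.728  -0.0245  0.04  ]]
[[ 0.7266  0.0706  0.06  ]
 [ 0.729  -0.0087  0.06  ]]
```

View pics/w6c.png

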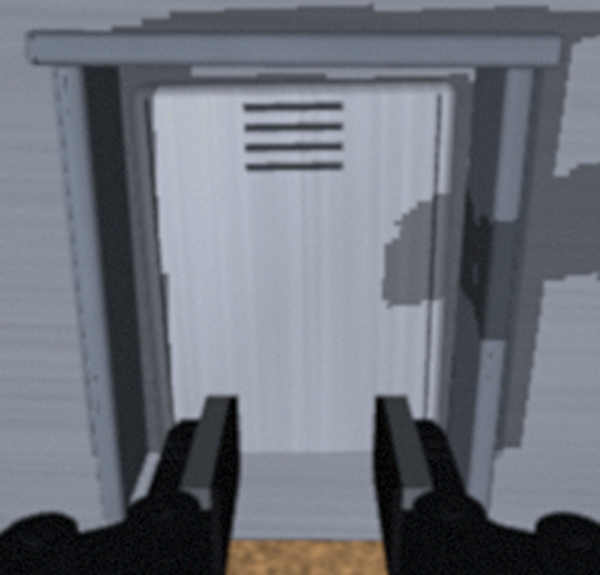

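Emit:
{"method": "send_rows", "body": {
  "plan": [
    [[10, 0, -3, 0, 0, 0, -0.3], [16, 0, -3, 0, 0, 0, -0.3], [16, 0, 0, 0, 0, 0, -0.3], [12, 0, 0, 0, 0, 0, -0.3], [8, 0, 0, 0, 0, 0, -0.3], [6, 0, 0, 0, 0, 0, -0.3], [0, 0, 0, 0, 0, 0, -0.3], [0, 0, 0, 0, 0, 0, -0.3]]
  ]
}}

```text
time_s: 9.55
tcp_pos: [0.6563, 0.0297, 0.0293]
tool_rot: [0.707, 0.011, -0.707, 0.011]
ft_force: [-0.1, -0.8, 0.6]
width: 0.0299
```

Emit:
{"method": "send_rows", "body": {
  "plan": [
    [[5, 0, 0, 0, 0, 0, -0.3], [4, 0, 0, 0, 0, 0, -0.3], [0, 0, 0, 0, 0, 0, -0.3], [1, 0, 0, 0, 0, 0, -0.3], [0, 0, 0, 0, 0, 0, -0.3], [1, 0, 0, 0, 0, 0, -0.3], [0, 0, 0, 0, 0, 0, -0.3], [0, 0, 0, 0, 0, 0, -0.3]]
  ]
}}

```text
time_s: 10.22
tcp_pos: [0.6561, 0.0298, 0.0181]
tool_rot: [0.707, 0.011, -0.707, 0.011]
ft_force: [0.4, -0.5, -1.0]
width: 0.0301
```

Emit:
{"method": "send_rows", "body": {
  "plan": [
    [[0.6, 0, 0, 0, 0, 0, -0.3], [0, 0, 0, 0, 0, 0, -0.3], [0.6, 0, 0, 0, 0, 0, -0.3], [0, 0, 0, 0, 0, 0, -0.3], [0, 0, 0, 0, 0, 0, -0.3]]
  ]
}}

```text
time_s: 10.63
tcp_pos: [0.6561, 0.0298, 0.0168]
tool_rot: [-0.707, -0.011, 0.707, -0.011]
ft_force: [0.1, -0.9, -0.2]
width: 0.0299
```

Emit:
{"method": "send_rows", "body": {
  "plan": [
    [[0.6, 0, 0, 0, 0, 0, -0.3], [0, 0, 0, 0, 0, 0, -0.3], [0.6, 0, 0, 0, 0, 0, -0.3], [0, 0, 0, 0, 0, 0, -0.3], [0, 0, 0, 0, 0, 0, -0.3]]
  ]
}}

```text
time_s: 11.05
tcp_pos: [0.6561, 0.0298, 0.0157]
tool_rot: [0.707, 0.011, -0.707, 0.011]
ft_force: [-0.8, 0.2, -1.0]
width: 0.0295
```

Emit:
{"method": "send_rows", "body": {
  "plan": [
    [[0.5, 0, 0, 0, 0, 0, -0.3], [0, 0, 0, 0, 0, 0, -0.3], [0.5, 0, 0, 0, 0, 0, -0.3], [0, 0, 0, 0, 0, 0, -0.3], [0, 0, 0, 0, 0, 0, -0.3]]
  ]
}}

```text
time_s: 11.47
tcp_pos: [0.6561, 0.0298, 0.0156]
tool_rot: [0.707, 0.011, -0.707, 0.011]
ft_force: [-3.7, -0.0, 9.6]
width: 0.0301
```

Emit:
{"method": "send_rows", "body": {
  "plan": [
    [[0.6, 0, 0, 0, 0, 0, -0.3], [0, 0, 0, 0, 0, 0, -0.3], [0, 0, 0, 0, 0, 0, -0.3]]
  ]
}}

```text
time_s: 11.72
tcp_pos: [0.6562, 0.0298, 0.0156]
tool_rot: [0.707, 0.011, -0.707, 0.011]
ft_force: [-5.5, -0.2, 14.2]
width: 0.0302
```

Emit:
{"method": "send_rows", "body": {
  "plan": [
    [[0.4, 0, 0, 0, 0, 0, -0.3], [0, 0, 1, 0, 0, 0, -0.3], [0, 0, 2, 0, 0, 0, -0.3], [0, 0, 3, 0, 0, 0, -0.3], [0, 0, 3, 0, 0, 0, -0.3], [0, 0, 3, 0, 0, 0, -0.3], [0, 0, 0, 0, 0, 0, -0.3]]
  ]
}}

```text
time_s: 12.3
tcp_pos: [0.6464, 0.0293, 0.0156]
tool_rot: [0.709, 0.011, -0.705, 0.011]
ft_force: [2.2, 0.3, 10.0]
width: 0.0299
```

Run:
```python
from h import *
go(np.array([.655,.0285,.05]),91.7)
snap('wrist','w7')
im=cv2.imread('pics/w7.png')
cv2.imwrite('pics/w7c.png',cv2.resize(im[0:310,70:430],None,fx=1.8,fy=1.8,interpolation=cv2.INTER_CUBIC))
```

```text
t 12.3 pos [0.6464 0.0293 0.0156] F [ 2.2  0.3 10. ] w 0.0299 q6 3.04
rot [ 0.02 -0.29 -0.02] shift now-axes [-34.3   1.1  -8.8] shift after-turn axes [-34.4   1.   -8.6]
tool axes
 [[ 0.005  0.03  -1.   ]
 [-0.    -1.    -0.03 ]
 [-1.     0.    -0.005]]
```

View pics/w7c.png

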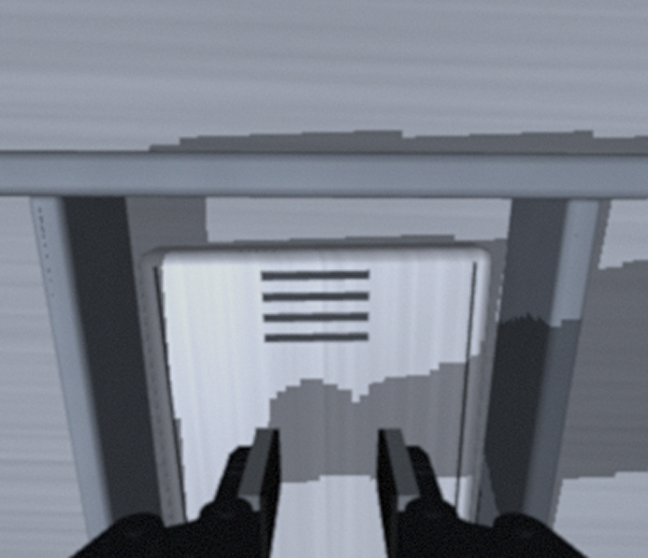

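Run:
```python
from h import *
f=lambda L:np.array(L)/1.8+[70,0]
print(ray('wrist',f([(160,255),(480,252)]),.014).round(4),arm.observe()['ft_force'].round(1))
```

```text
[[ 0.7069  0.0772  0.014 ]
 [ 0.7103 -0.0116  0.014 ]] [ 1.7 -0.3  9.8]
```

Emit:
{"method": "send_rows", "body": {
  "plan": [
    [[0.6, 0, 0, 0, 0, 0, -0.3], [0, 0, 0, 0, 0, 0, -0.3], [0, 0, 2, 0, 0, 0, -0.3], [0, 0, 4, 0, 0, 0, -0.3], [0, 0, 4, 0, 0, 0, -0.3], [0, 0, 4, 0, 0, 0, -0.3]]
  ]
}}

```text
time_s: 12.85
tcp_pos: [0.6338, 0.0288, 0.0156]
tool_rot: [0.71, 0.01, -0.704, 0.011]
ft_force: [4.5, 0.7, 11.6]
width: 0.03
```

Emit:
{"method": "send_rows", "body": {
  "plan": [
    [[0.4, 0, 3, 0, 0, 0, -0.3], [0, 0, 4, 0, 0, 0, -0.3], [0, 0, 4, 0, 0, 0, -0.3], [0, 0, 4, 0, 0, 0, -0.3], [0, 0, 4, 0, 0, 0, -0.3], [0, 0, 4, 0, 0, 0, -0.3], [0, 0, 4, 0, 0, 0, -0.3], [0, 0, 4, 0, 0, 0, -0.3]]
  ]
}}

```text
time_s: 13.52
tcp_pos: [0.6037, 0.0278, 0.0156]
tool_rot: [0.71, 0.01, -0.704, 0.011]
ft_force: [5.6, 0.5, 14.1]
width: 0.0302
```

Run:
```python
from h import *
go(np.array([.655,.0285,.05]),91.7)
snap('wrist','w8')
im=cv2.imread('pics/w8.png')
cv2.imwrite('pics/w8c.png',cv2.resize(im[0:310,70:430],None,fx=1.8,fy=1.8,interpolation=cv2.INTER_CUBIC))
```

```text
t 13.5167 pos [0.6037 0.0278 0.0156] F [ 5.6  0.5 14.1] w 0.0302 q6 3.04
rot [ 0.02 -0.52 -0.04] shift now-axes [-33.9   0.9 -51.7] shift after-turn axes [-34.4   0.8 -51.3]
tool axes
 [[ 0.009  0.03  -1.   ]
 [-0.    -1.    -0.03 ]
 [-1.     0.001 -0.009]]
```

View pics/w8c.png

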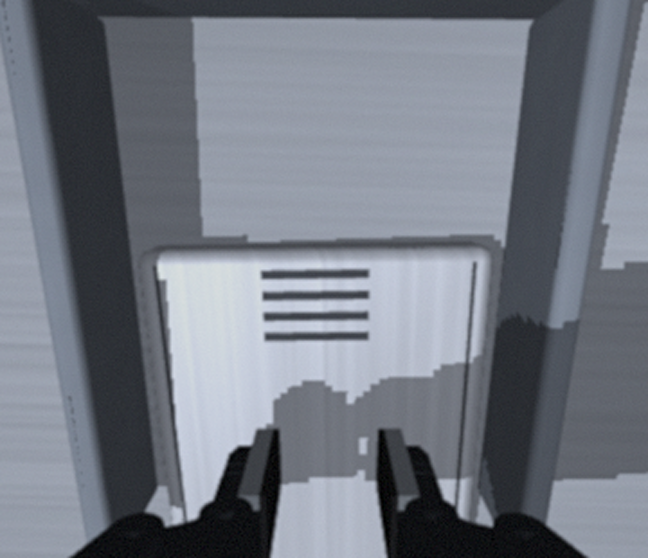

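Emit:
{"method": "send_rows", "body": {
  "plan": [
    [[0.1, 0, 4, 0, 0, 0, -0.3], [0, 0, 5, 0, 0, 0, -0.3], [0, 0, 5, 0, 0, 0, -0.3], [0, 0, 5, 0, 0, 0, -0.3], [0, 0, 5, 0, 0, 0, -0.3], [0, 0, 5, 0, 0, 0, -0.3], [0, 0, 5, 0, 0, 0, -0.3], [0, 0, 5, 0, 0, 0, -0.3], [0, 0, 5, 0, 0, 0, -0.3]]
  ]
}}

```text
time_s: 14.32
tcp_pos: [0.5602, 0.0264, 0.0155]
tool_rot: [0.711, 0.01, -0.704, 0.011]
ft_force: [6.0, -0.2, 16.7]
width: 0.0302
```

Emit:
{"method": "send_rows", "body": {
  "plan": [
    [[0, 0, 5, 0, 0, 0, -0.3], [0, 0, 5, 0, 0, 0, -0.3], [0, 0, 5, 0, 0, 0, -0.3], [0, 0, 5, 0, 0, 0, -0.3], [0, 0, 5, 0, 0, 0, -0.3], [0, 0, 5, 0, 0, 0, -0.3], [0, 0, 5, 0, 0, 0, -0.3], [0, 0, 5, 0, 0, 0, -0.3], [0, 0, 5, 0, 0, 0, -0.3], [0, 0, 4, 0, 0, 0, -0.3], [0, 0, 0, 0, 0, 0, -0.3]]
  ]
}}

```text
time_s: 15.23
tcp_pos: [0.5109, 0.0249, 0.0155]
tool_rot: [0.71, 0.01, -0.704, 0.011]
ft_force: [3.4, 0.6, 21.8]
width: 0.0298
```

Run:
```python
from h import *
go(np.array([.463,.045,.0155]),91.7)
snap('wrist','w9');snap('scene','s9')
im=cv2.imread('pics/w9.png')
cv2.imwrite('pics/w9c.png',cv2.resize(im[0:310,70:430],None,fx=1.8,fy=1.8,interpolation=cv2.INTER_CUBIC))
f=lambda L:np.array(L)/1.8+[70,0]
print(ray('wrist',f([(160,255),(480,252)]),.014).round(4))
im=cv2.imread('pics/s9.png')
cv2.imwrite('pics/s9c.png',cv2.resize(im[150:300,180:320],None,fx=4,fy=4,interpolation=cv2.INTER_CUBIC))
```

```text
t 15.2333 pos [0.5109 0.0249 0.0155] F [ 3.4  0.6 21.8] w 0.0298 q6 3.02
rot [ 0.02 -0.56 -0.05] shift now-axes [ -0.4 -21.6  47.3] shift after-turn axes [  0.  -21.5  47.3]
tool axes
 [[ 0.01   0.03  -1.   ]
 [-0.001 -1.    -0.03 ]
 [-1.     0.001 -0.01 ]]
[[ 0.5714  0.0728  0.014 ]
 [ 0.5748 -0.016   0.014 ]]
```

View pics/w9c.png

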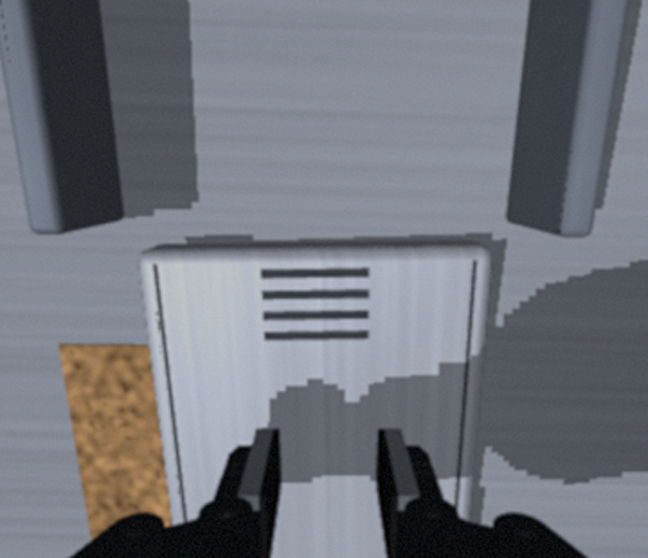

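View pics/s9c.png

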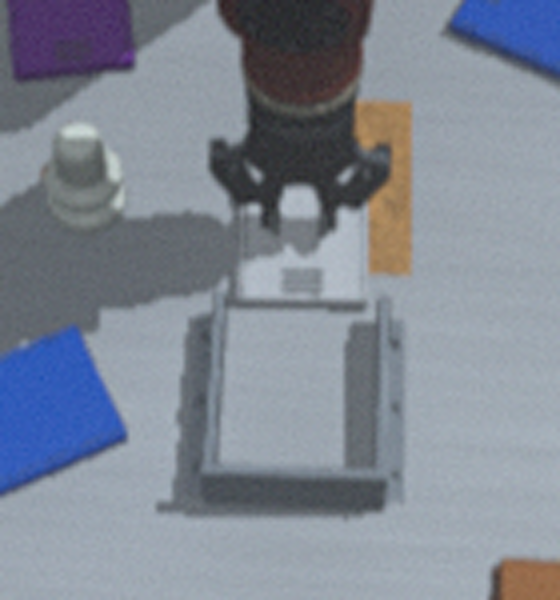

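Emit:
{"method": "send_rows", "body": {
  "plan": [
    [[-0.6, 0, 2, 0, 0, 0, -0.3], [0, 0, 4, 0, 0, 0, -0.3], [0, -1.5, 4, 0, 0, 0, -0.3], [0, -2.2, 4.5, 0, 0, 0, -0.3], [0, -2.2, 4.5, 0, 0, 0, -0.3], [0, -2.2, 4.5, 0, 0, 0, -0.3], [0, -2.2, 4.5, 0, 0, 0, -0.3], [0, -2.2, 4.5, 0, 0, 0, -0.3], [0, -2.2, 4.5, 0, 0, 0, -0.3], [0, 0, 0, 0, 0, 0, -0.3]]
  ]
}}

```text
time_s: 16.17
tcp_pos: [0.4726, 0.0385, 0.0155]
tool_rot: [0.71, 0.01, -0.704, 0.011]
ft_force: [2.9, -1.1, 20.8]
width: 0.03
```

Run:
```python
from h import *
go(np.array([.463,.043,.0155]),91.7)
snap('wrist','w10')
im=cv2.imread('pics/w10.png')
cv2.imwrite('pics/w10c.png',cv2.resize(im[0:310,70:430],None,fx=1.8,fy=1.8,interpolation=cv2.INTER_CUBIC))
```

```text
t 16.1667 pos [0.4726 0.0385 0.0155] F [ 2.9 -1.1 20.8] w 0.03 q6 3.04
rot [ 0.02 -0.46 -0.07] shift now-axes [-0.1 -4.8  9.5] shift after-turn axes [ 0.  -4.8  9.5]
tool axes
 [[ 0.008  0.03  -1.   ]
 [-0.001 -1.    -0.03 ]
 [-1.     0.001 -0.008]]
```

View pics/w10c.png

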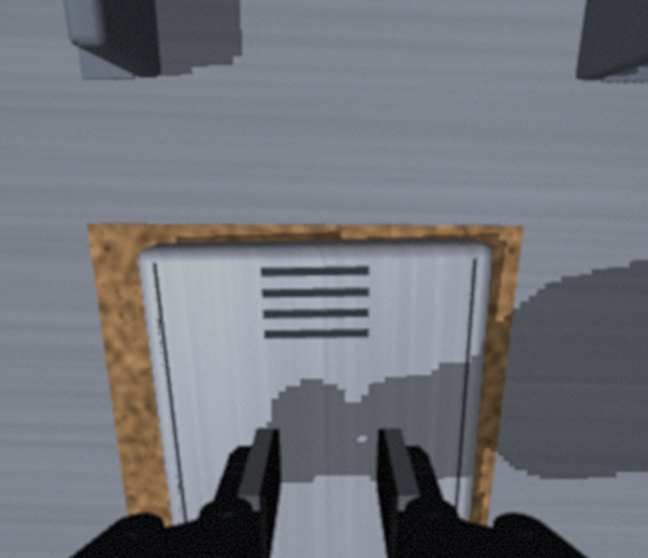

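Emit:
{"method": "send_rows", "body": {
  "plan": [
    [[-0.4, -1, 2, 0, 0, 0, -0.3], [0, -2, 4, 0, 0, 0, -0.3], [0, -1.5, 3, 0, 0, 0, -0.3], [0, 0, 0, 0, 0, 0, -0.3], [0, 0, 0, 0, 0, 0, -0.3]]
  ]
}}

```text
time_s: 16.63
tcp_pos: [0.4631, 0.0427, 0.0155]
tool_rot: [0.709, 0.01, -0.705, 0.011]
ft_force: [2.7, -1.3, 15.9]
width: 0.0304
```

Run:
```python
from h import *
go(np.array([.463,.043,.0155]),91.7)
snap('wrist','w11')
im=cv2.imread('pics/w11.png')
cv2.imwrite('pics/w11c.png',cv2.resize(im[0:310,70:430],None,fx=1.8,fy=1.8,interpolation=cv2.INTER_CUBIC))
```

```text
t 16.6333 pos [0.4631 0.0427 0.0155] F [ 2.7 -1.3 15.9] w 0.0304 q6 3.05
rot [ 0.02 -0.39 -0.05] shift now-axes [ 0.  -0.3  0.1] shift after-turn axes [ 0.  -0.3  0.1]
tool axes
 [[ 0.007  0.03  -1.   ]
 [-0.001 -1.    -0.03 ]
 [-1.     0.001 -0.007]]
```

View pics/w11c.png

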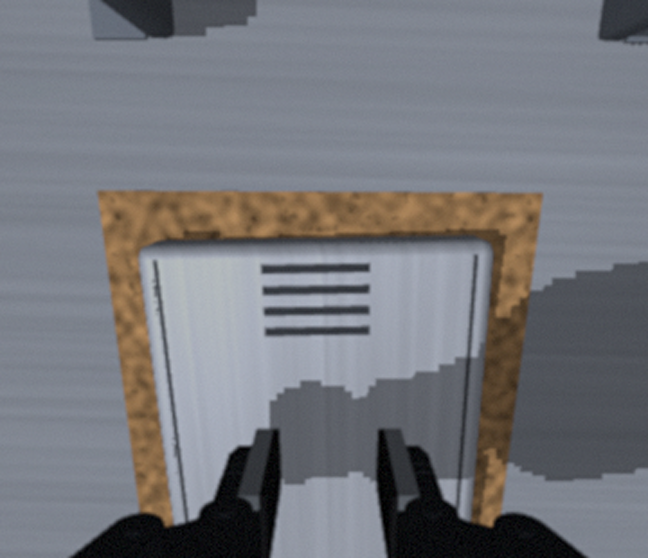

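Centred and square as seen from here. Now lift off and retreat (up, then towards −y at height) to check the placing.

Emit:
{"method": "send_rows", "body": {
  "plan": [
    [[-1, 0, 0, 0, 0, 0, -0.3], [-2, 0, 0, 0, 0, 0, -0.3], [-8, 0, 0, 0, 0, 0, -0.3], [-20, 0, 0, 0, 0, 0, -0.3], [-30, 0, 0, 0, 0, 0, -0.3], [-35, 0, 0, 0, 0, 0, -0.3], [-35, 0, 0, 0, 0, 0, -0.3], [-35, 0, 0, 0, 0, 0, -0.3], [-30, 0, 0, 0, 0, 0, -0.3], [-15, 0, 0, 0, 0, 0, -0.3], [0, 0, 0, 0, 0, 0, -0.3]]
  ]
}}

```text
time_s: 17.6
tcp_pos: [0.4612, 0.043, 0.2285]
tool_rot: [0.709, 0.011, -0.705, 0.011]
ft_force: [0.4, -0.4, -0.8]
width: 0.0298
```

Emit:
{"method": "send_rows", "body": {
  "plan": [
    [[0, 20, 10, 0, 0, 0, -0.3], [0, 35, 15, 0, 0, 0, -0.3], [0, 35, 15, 0, 0, 0, -0.3], [0, 35, 15, 0, 0, 0, -0.3], [0, 35, 15, 0, 0, 0, -0.3], [0, 35, 15, 0, 0, 0, -0.3], [0, 35, 15, 0, 0, 0, -0.3], [0, 35, 15, 0, 0, 0, -0.3], [0, 35, 15, 0, 0, 0, -0.3], [0, 20, 5, 0, 0, 0, -0.3], [0, 0, 0, 0, 0, 0, -0.3], [0, 0, 0, 0, 0, 0, -0.3]]
  ]
}}

```text
time_s: 18.6
tcp_pos: [0.3333, -0.281, 0.2238]
tool_rot: [-0.707, -0.01, 0.707, -0.009]
ft_force: [-0.7, 0.4, 0.6]
width: 0.0298
```

Run:
```python
from h import *
go(np.array([.463,.043,.0155]),91.7)
snap('top','t12');snap('scene','s12')
im=cv2.imread('pics/t12.png')
cv2.imwrite('pics/t12c.png',cv2.resize(im[85:285,85:415],None,fx=2.4,fy=2.4,interpolation=cv2.INTER_CUBIC))
im=cv2.imread('pics/s12.png')
cv2.imwrite('pics/s12c.png',cv2.resize(im[150:290,170:310],None,fx=4,fy=4,interpolation=cv2.INTER_CUBIC))
```

```text
t 18.6 pos [ 0.3333 -0.281   0.2238] F [-0.7  0.4  0.6] w 0.0298 q6 2.25
rot [-0.12  0.07  0.1 ] shift now-axes [ 208.6 -320.  -138.8] shift after-turn axes [ 208.3 -320.1 -139.2]
tool axes
 [[-0.001  0.028 -1.   ]
 [ 0.002 -1.    -0.028]
 [-1.    -0.002  0.001]]
```

View pics/t12c.png

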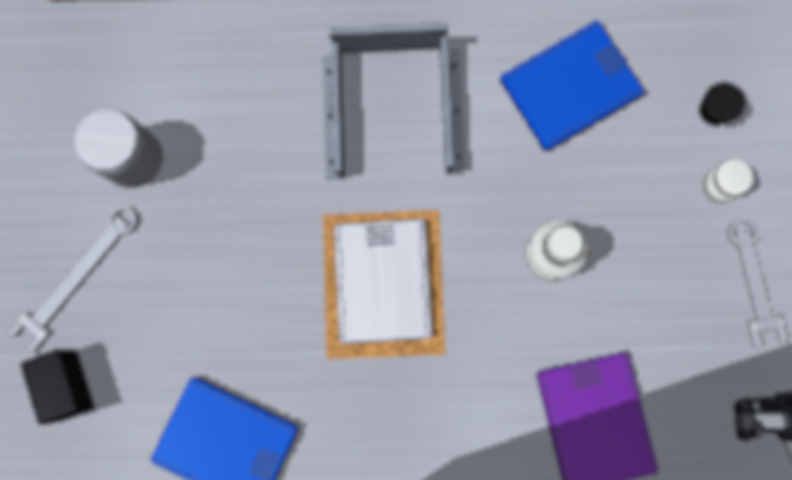

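View pics/s12c.png

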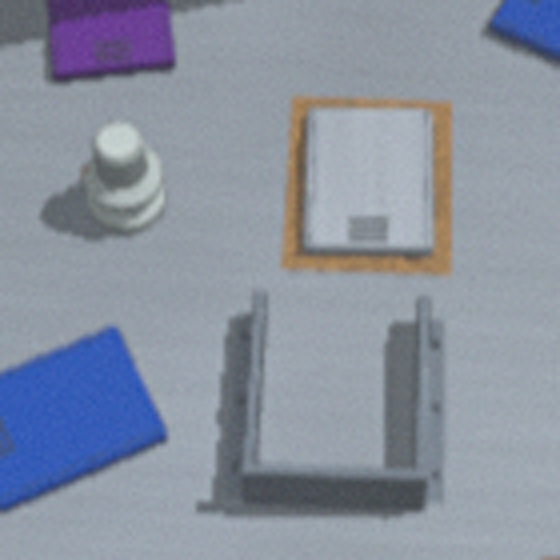

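View pics/s12.png

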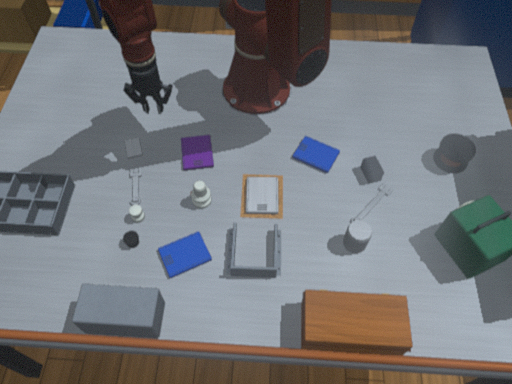

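Run:
```python
from h import *
f=lambda L:np.array(L)/2.4+[85,85]-.3
s=ray('top',f([(334,221),(427,218),(435,338),(340,344)]),.016);c=ray('top',f([(323,213),(439,209),(446,353),(327,359)]),0)
print(s.round(4),s.mean(0).round(4),'\n',c.round(4),c.mean(0).round(4))
print('insul',ray('top',f([(565,243)]),.088).round(4))
arm.close_job()
```

```text
[[ 0.529   0.098   0.016 ]
 [ 0.5304 -0.0033  0.016 ]
 [ 0.4006 -0.0097  0.016 ]
 [ 0.3956  0.0919  0.016 ]] [0.4639 0.0442 0.016 ] 
 [[ 0.5409  0.1121  0.    ]
 [ 0.543  -0.0167  0.    ]
 [ 0.3847 -0.0214  0.    ]
 [ 0.38    0.1078  0.    ]] [0.4622 0.0454 0.    ]
insul [[ 0.4903 -0.1398  0.088 ]]
the job is handed in; nothing more can be done
```

The job is done and handed in at about 19 s of the 61 s allowed.

- **Insulator:** I gripped it by its head, lifted it 40 mm and stood it upright at about (0.49, −0.14). That leaves roughly 90 mm between it and the cork's edge. In the pictures the shell had not moved.
- **Shell:** I pressed two fingertips on its top and dragged it straight out of the bay, then diagonally onto the cork. The press readings at the end of each move were 10–22 N, well under the 40 N limit. The wrist pictures showed no slip.
- **Last checks:** In the top view the shell's centre is within about 2 mm of the cork's centre. It is about 1° off square, with roughly 12–15 mm of cork showing on every side.
- **Everything else:** By eye, in the top and scene views, nothing else has moved, and the arm is raised clear and touching nothing.

No check failed. The views of the insulator, shell front and cork disagreed by 2–7 mm, so for the insulator and cork I used averages, and the shell's centre was settled from the close wrist view.

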